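Hold the clamp open with the bayonet key

ROBOT

A 7-joint arm with a two-finger parallel gripper is mounted at the origin on a cart in front of the work surface, level with it; the furniture and walls round the work are solid. World frame = base frame: x ahead of the robot, y to its left, z up, the work surface at z = 0. Lengths are in mm, angles in rad, forces in N, time in s.
With the tool pointing down it reaches from about 400 to 850 mm from the base axis. Payload 6.9 kg.
Tool frame: the origin (TCP) lies at the centre of the arm's flange, where the gripper is bolted on; the fingertips stand 173 mm ahead of it and the grasp point (between the pads) lies 155 mm ahead of it (manip.tip_extent is the distance from the TCP to the fingertips, in mm); z points along the fingers, y is the line along which they close (so a half turn about z gives the same grasp; the last joint's range is limited). The gripper opens to 85 mm and grips with 20 to 120 N. Pads are 22 mm wide; open, the fingers measure 114 mm over their backs; the gripper's body (76 mm by 85 mm) begins 54 mm behind the grasp point. The pads swing forward as they close: fully open they stand 13 mm farther back than shut.
Start: joints at [-1.091, 0.507, -0.238, 1.5, 0.126, 1.149, -0.155], TCP at [228.243, 581.827, 404.675] pointing down, gripper open.
Joint ranges: [-3.08, 3.08], [-0.24, 2.05], [-1.43, 1.35], [0, 2.5], [-1.52, 4.66], [0.17, 1.96], [-2.89, 2.89]. Speed limits (rad/s): [2.39, 2.39, 3.14, 3.14, 3.14, 3.14, 3.14].

INTERFACE

Orientations are given as a unit quaternion [w, x, y, z].
In Python, from workcell import manip gives the robot as it stands. The module is installed in compiled form; this text tells all that it offers.
- The arm moves only by the tool servo_tool, never from a script. Its argument "increments" is a list of rows, each a list of 3 entries, a list of its own where there are three numbers: the shift along the tool's x, y, z normalised to -1 to 1, where 1 is 15 cm, then the turn, a rotation vector about the tool's x, y, z normalised to -1 to 1, where 1 is 180 degrees, then the opening, from -1 (shut) to 1 (fully open). In form: [[[x, y, z], [rx, ry, rz], gripper], ...]. A call has 1 to 8 rows; each row is the pose to reach, as a shift and turn from the pose commanded when the call began, along the tool's axes at that moment, turning the shorter way round; what a row does not reach only later rows make up. A row lasts 1/8 s, in which the tool goes at most 62.5 mm and 10.7 degrees, less where a joint would pass 70% of its speed; a pose out of reach is approached as far as the arm can. A call with a number of a shift or a turn outside -1 to 1 is refused whole. A call with a gripper value outside its range is refused whole. The fingers move at their own pace and stop on an object; "grip_force" is the grip in N (left out, the last holds). Time passes only in rows, so rows that repeat a pose let the fingers close. It gives the time, the measured TCP pose, the force, the opening and the grip force at its end, in the units of the state.
- manip.sense(): the state, without advancing time (a new reading comes with each control period).
- manip.capture(name): name is "side" or "top"; returns the picture (420x560x3 uint8, red, green, blue); there is no depth.
- manip.camera_params(name): a dict with "K" (3x3 intrinsics, pixels), "eye" and "rotation" of the camera in the world. Camera axes: x right, y down, z forward; pixel columns grow to the right and rows downward; lengths in mm; the calibration is good to about 2 mm. A picture is of the moment at which its call begins. camera_params takes no time and is no camera call.
- manip.close_job(): hands the job in; it is judged then, once.
Trained networks look in the newest picture that a camera, given by its name, has taken for a name from the list of things; names that differ only in an ending like _2 or _b are one class to them, and where a whole thing is asked for, a point or a joint stands for the part that bears it (a point fixed in the world has none). Each returns a list of dicts, best first, with "conf" (0 to 1); they miss things now and then, are a little off and sometimes report something else, mostly with a low value. They report only what shows in the picture. A call takes as long as a camera call. They do not tell look-alikes from the thing itself.
- manip.find_in(camera, query): "bbox" ([left, top, right, bottom] in pixels, round what is visible of it).
The state is a dict: "time_s": time; "joint_pos": joint angles; "qvel": joint speeds; "tau": joint torques, N m; "eef_pos": TCP position; "tcp_rot": TCP orientation; "ft_force": force on the tool from outside, world axes, zero at the start; "moment": the same for the moment, N m; "finger_gap": finger opening in mm; "grasp_force": force on a finger pad.
Only numpy, scipy, OpenCV 4.12 (cv2) and the standard library are available. Lean on these libraries where they do the work, as an engineer would, in place of code of your own. Each camera call takes 0.05 s, during which the arm holds its last target. There are 200 camera calls.

TASK

Open the quick-release clamp so that a colleague can change the bit: take the bayonet key (the flat-handled one with two side pins), put its nose in the round socket of the release block with the pins in the two slots, and push it straight down against the spring until its collar meets the socket's rim. Then turn it a quarter turn clockwise (seen from above) against the spring as far as it will go, and finish still gripping the key there, down and turned to the stop, because it springs back and the clamp shuts if let go. Leave the other key and the other loose things where they are.

Things in the scene. Friction and masses are not known exactly. Their poses are not given: they have to be found in the camera images.
- key_handle (a point): centre of the flat handle of the loose bayonet key, which stands upright on its nose; on the key's axis, 55 mm above its underside. The plain metal handle is a plate 12 mm thick (along x), 40 mm wide (along y), 42 mm tall (34 to 76 mm above the underside): grip it across the 12 mm. z up. A half turn about z makes no difference. Key about 0.2 kg.
- bayonet_key: the same key; origin at the centre of its underside, x along the side pins. Round nose 28 mm in diameter, 4 mm chamfer at the foot. Two round pins 8 mm in diameter stick out along +x and -x to 26 mm from the axis, centre line 6 mm above the underside. Collar 38 mm in diameter, 21 to 28 mm above the underside.
- socket_mouth (a point): centre of the socket's mouth at its flat rim, 60 mm above the bench; z up, x along the two entry slots for the pins. Bore 33 mm in diameter; slots 13 mm wide, reaching 30 mm from the axis. The rim is 8 mm thick: the key can be turned once its nose is over 18 mm below the rim top; the collar meets the rim at 21 mm. Below, the pins enter a sprung rotor.
- release_block: the release block, fixed to the bench: grey base plate 165 x 96 mm, aluminium socket drum 74 mm in diameter and 60 mm tall, and behind the drum along +x a steel clamp 45 mm high with a bit in it. Origin on the bench under the socket's axis, axes as socket_mouth.
- plunger (a joint): how far the spring plunger in the socket is down (m), 0 at rest, end 0.014. It meets the key's nose 8 mm below the rim and is at about 0.013 when the collar meets the rim. Spring 3 N at rest, 10 N at the end. A key turned under the rim and no longer pushed stands at about 0.009 to 0.010.
- rotor (a joint): turn of the rotor (rad), 0 at rest, grows clockwise seen from above, stop at 1.40. The key's pins carry it round after about 0.1 rad of free play, so the key turns about 1.5 rad in all. Return spring 0.09 N m at rest, 0.19 N m at the stop; it turns the key back if let go. It draws the clamp's jaw open.
- square_key: the other key, not to be used: round handle 32 mm in diameter, square nose 24 mm, no side pins, 70 mm tall, standing loose; origin at the centre of its underside
- shard: loose tan shard, 53x77x17 mm, lying on the bench; origin under its centre
- tin: loose small green and white tin, 31x46x14 mm; origin under its centre
- tube: loose small paste tube, 30x98x22 mm; origin under its centre
- wood: loose small wooden block, 32x45x30 mm; origin under its centre
Not all that is in view belongs to the job. Leave any red look-alike of the bayonet_key alone.

How it is judged:
By the outcome, as a careful person would: the job done as asked, in the order asked, and still so for the second after the job is handed in, while the arm keeps its last pose, push and grip.
It also fails if it takes over 40 s, if anything falls off the work surface, if the arm or the gripper's body presses on something with over 40 N, if the wrist force passes 120 N, or if a joint passes its speed limit or range.

## Working session

There is one attempt and no reset: what is moved stays moved. The work goes in short steps, Python scripts to look and compute and a tool call to move; the robot and the scene stay as the last step left them, time stands still between calls to the robot, and variables do not carry over. Pictures are saved under pics/ and viewed, at most 10 in all, crops included, and the job is handed in when it is done.

Besides the shell and the picture viewer there is one more tool, called after "Request:" as name(argument=value, ...), one argument or row to a line, values as JSON. servo_tool: Moves the arm, as the interface text tells. Its arguments: {"type":"object","properties":{"increments":{"type":"array"},"grip_force":{"type":"number"}},"required":["increments"]}

```bash
mkdir -p pics
python3 - <<'E'
from workcell import manip
import cv2, numpy as np
np.set_printoptions(precision=4,suppress=True)
s=manip.sense();print(s)
for c in ("side","top"):
    im=manip.capture(c);cv2.imwrite(f"pics/{c}0.png",im[:,:,::-1])
    p=manip.camera_params(c);print(c,p)
    for q in ("bayonet_key","release_block","square_key"):
        print(q,[(np.round(d["bbox"]),round(d["conf"],2)) for d in manip.find_in(c,q)])
E
```

```text
{'time_s': 0.0, 'joint_pos': array([-1.0915,  0.5084, -0.2375,  1.5011,  0.1257,  1.1489, -0.1548]), 'qvel': array([ 0.0006, -0.0006, -0.0008, -0.0008, -0.0014, -0.0005,  0.0007]), 'tau': array([  0.0002, -62.0613,  -2.1863, -24.9646,   0.0128,   0.0122,
         0.    ]), 'eef_pos': array([228.2294, 581.6381, 403.8082]), 'tcp_rot': array([-0.0002,  0.1858,  0.9826, -0.0009]), 'ft_force': array([ 0.0941,  0.4197, -0.8865]), 'moment': array([-0.0422,  0.0628,  0.0288]), 'grasp_force': 0.0, 'finger_gap': 85.24681764491024}
side {'K': array([[412.9638,   0.    , 281.3575],
       [  0.    , 412.9638, 213.7926],
       [  0.    ,   0.    ,   1.    ]]), 'eye': array([ 288.0378, -490.5029,  561.0191]), 'rotation': array([-0.4872,  0.8597, -0.1334,  0.0755])}
bayonet_key [(array([354., 306., 376., 355.]), 0.86), (array([295., 192., 306., 226.]), 0.61)]
release_block [(array([281., 232., 365., 286.]), 0.63)]
square_key [(array([242., 217., 258., 244.]), 0.83)]
top {'K': array([[413.908 ,   0.    , 287.5455],
       [  0.    , 413.908 , 214.8236],
       [  0.    ,   0.    ,   1.    ]]), 'eye': array([373.8708, 262.0725, 969.245 ]), 'rotation': array([ 0.0644, -0.695 ,  0.7128, -0.0687])}
bayonet_key [(array([142., 259., 166., 277.]), 0.78), (array([235., 184., 251., 209.]), 0.65), (array([410., 190., 433., 213.]), 0.56)]
release_block [(array([295., 163., 345., 238.]), 0.8), (array([268., 245., 280., 261.]), 0.4)]
square_key [(array([265., 248., 280., 261.]), 0.72)]
```

View pics/side0.png

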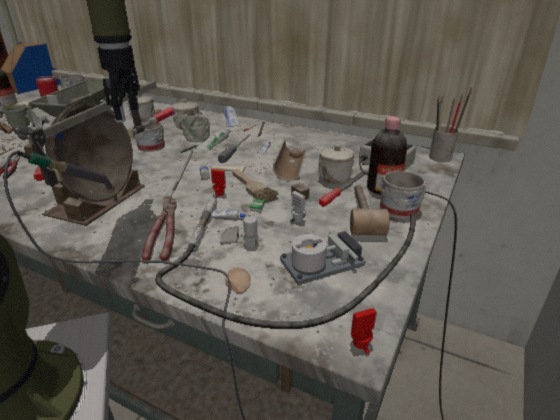

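View pics/top0.png

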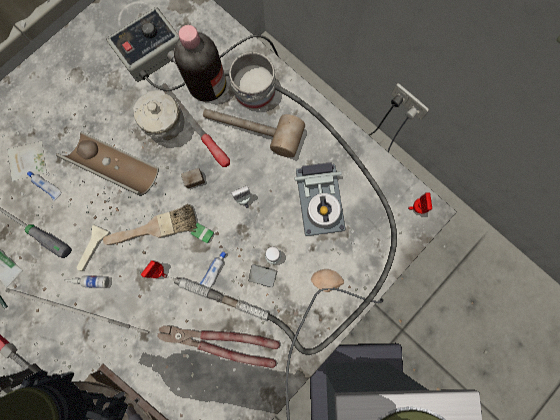

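Side picture: the metal bayonet key is at about (298,208), the red look-alikes are at (219,181) and (363,328), and the drum is at (310,252). Top picture: the key is at (242,196), the drum at (324,209), and the square key at (272,254). I'll enlarge these next.

```bash
cat > h.py <<'E'
from workcell import manip
import cv2, numpy as np
from scipy.spatial.transform import Rotation as R
from scipy.optimize import least_squares
np.set_printoptions(precision=3,suppress=True)
def cam(c):
    p=manip.camera_params(c); return p["K"],p["eye"],R.from_quat(p["rotation"],scalar_first=True)
def proj(c,P):
    K,e,r=cam(c); q=r.inv().apply(np.atleast_2d(P)-e)@K.T; return q[:,:2]/q[:,2:]
def on_plane(c,uv,z):
    K,e,r=cam(c); d=r.apply(np.linalg.inv(K)@[*uv,1]); return e+d*(z-e[2])/d[2]
def crop(im,x,y,w,h,s): return cv2.resize(im[y:y+h,x:x+w],None,fx=s,fy=s,interpolation=cv2.INTER_CUBIC)
E
python3 - <<'E'
from h import *
t=cv2.imread("pics/top0.png");s=cv2.imread("pics/side0.png")
a=np.hstack([crop(t,220,175,50,50,6),crop(t,285,155,80,90,300/90)[:300,:260]])
b=np.hstack([crop(s,275,180,50,50,6),crop(s,275,225,100,60,4)[:, :]])
W=max(a.shape[1],b.shape[1]);o=np.zeros((a.shape[0]+b.shape[0],W,3),np.uint8);o[:a.shape[0],:a.shape[1]]=a;o[300:300+b.shape[0],:b.shape[1]]=b[:,:,:]
cv2.imwrite("pics/c0.png",o)
E
[ -f pics/c0.png ] || python3 - <<'E'
from h import *
t=cv2.imread("pics/top0.png");s=cv2.imread("pics/side0.png")
o=np.zeros((600,800,3),np.uint8)
for k,(im,x,y,w,h,f,X,Y) in enumerate([(t,220,175,50,50,6,0,0),(t,285,155,80,90,10/3,310,0),(s,275,180,50,50,6,0,300),(s,275,225,100,60,4,310,300)]):
    c=crop(im,x,y,w,h,f);o[Y:Y+c.shape[0],X:X+c.shape[1]]=c
cv2.imwrite("pics/c0.png",o)
E
python3 - <<'E'
from h import *
for c in("top","side"):
    print(cam(c)[2].as_matrix()[:,2])
print("key top",on_plane("top",(243,192),70),"key side foot",on_plane("side",(297,226),0))
print("drum top",on_plane("top",(324,209),60),"side",on_plane("side",(310,243),60))
print("tcp",proj("top",manip.sense()["eef_pos"]),proj("side",manip.sense()["eef_pos"]))
print(R.from_quat(manip.sense()["tcp_rot"],scalar_first=True).as_matrix())
E
```

```text
[ 0.187 -0.008 -0.982]
[ 0.26   0.818 -0.514]
key top [599.817 352.546  70.   ] key side foot [590.992 333.026   0.   ]
drum top [558.604 172.193  60.   ] side [562.526 173.851  60.   ]
tcp [[ 36.704 417.355]] [[113.924  46.438]]
[[-0.931  0.365 -0.   ]
 [ 0.365  0.931 -0.   ]
 [ 0.    -0.    -1.   ]]Traceback (most recent call last):
  File "<stdin>", line 4, in <module>
    return _nx.concatenate(arrs, 1, dtype=dtype, casting=casting)
           ~~~~~~~~~~~~~~~^^^^^^^^^^^^^^^^^^^^^^^^^^^^^^^^^^^^^^^
ValueError: all the input array dimensions except for the concatenation axis must match exactly, but along dimension 0, the array at index 0 has size 300 and the array at index 1 has size 240
```

View pics/c0.png

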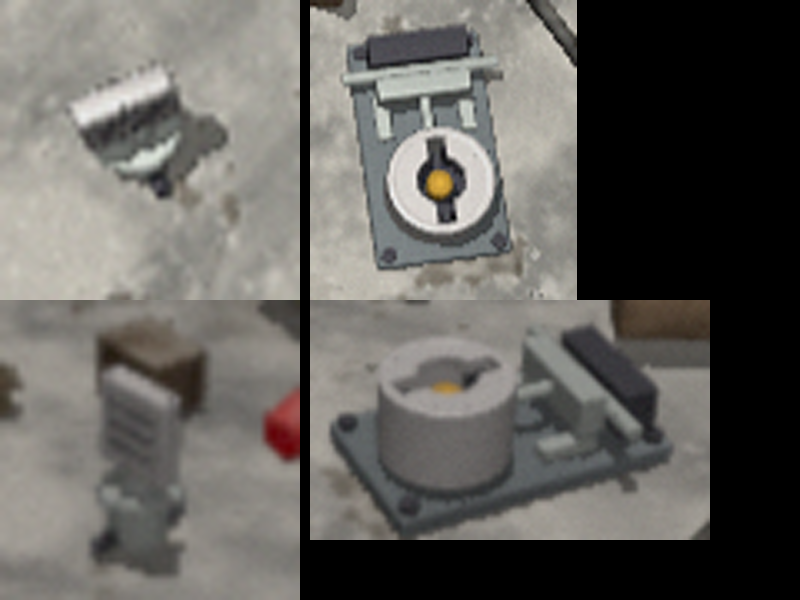

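The crop shows the key's plate tilted about 20° in the top view. The plate's top corners are at about (231.7,192.2), (247.5,186.3), (234.2,196.3) and (249.7,191.2). The drum slots run from about (322.8,196) to (325.8,221.5), and the rim centre is at about (324.5,209).

Run:
```python
from h import *
tk=[on_plane("top",((u/6+220),(v/6+175)),76)[:2] for u,v in[(70,103),(165,68),(85,128),(178,97)]]
tk=np.array(tk);print(tk,tk.mean(0)); d=(tk[0]-tk[1])+(tk[2]-tk[3]);print("wide dir deg",np.degrees(np.arctan2(d[1],d[0])),np.linalg.norm(d)/2)
S=lambda u,v,z:on_plane("side",(u/6+275,(v-300)/6+180),z)
for n,uv in dict(TL=(105,370),TR=(180,405)).items(): print(n,S(*uv,76))
print("pin",S(104,548,6))
T=lambda u,v:on_plane("top",((u-310)*.3+285,v*.3+155),60)[:2]
a,b=T(436,137),T(446,222);print("slot",a,b,(a+b)/2,np.degrees(np.arctan2(*(a-b)[::-1])),np.linalg.norm(a-b))
l,r,u,w=T(387,182),T(498,182),T(442,127),T(442,233);print("rim",l,r,u,w,(l+r)/2,(u+w)/2)
D=lambda u,v:on_plane("side",((u-310)/4+275,(v-300)/4+225),60)[:2]
print("side rim",(D(377,375)+D(518,375))/2,(D(448,338)+D(448,412))/2, "slots",D(400,385),D(492,363))
# base edges direction
B=lambda u,v:on_plane("top",((u-310)*.3+285,v*.3+155),5)[:2]
a,b=B(346,45),B(378,268);c=B(513,247);d=a-b;e=b-c;print("base",np.degrees(np.arctan2(d[1],d[0])),np.linalg.norm(d),np.degrees(np.arctan2(e[1],e[0])),np.linalg.norm(e))
for q in("shard","tin","tube","wood","square_key"):
    f=manip.find_in("top",q)
    if f: x=f[0]["bbox"];print(q,round(f[0]["conf"],2),on_plane("top",((x[0]+x[2])/2,(x[1]+x[3])/2),15))
```

```text
[[598.549 377.077]
 [611.041 341.864]
 [588.915 371.547]
 [599.849 337.139]] [599.589 356.907]
wide dir deg 108.59587590753571 36.72812803006615
TL [592.534 375.594  76.   ]
TR [611.764 337.471  76.   ]
pin [583.798 348.522   6.   ]
slot [588.366 173.65 ] [529.84  169.387] [559.103 171.518] 4.166155302307988 58.681213183316025
rim [558.118 207.904] [556.262 133.223] [595.223 169.293] [522.455 172.379] [557.19  170.564] [558.839 170.836]
side rim [560.283 171.681] [560.939 172.656] slots [533.424 170.724] [586.822 174.869]
base 6.178594602244494 164.9773530881175 97.46538097689469 96.78694922033652
shard 0.78 [397.918 164.985  15.   ]
tin 0.52 [517.712 448.094  15.   ]
tube 0.72 [433.468 429.032  15.   ]
wood 0.53 [648.389 478.474  15.   ]
square_key 0.72 [463.73  290.829  15.   ]
```

Run:
```python
from h import *
for uv in[(50,212),(82,218),(143,183),(105,180)]: print(uv,on_plane("side",uv,0)[:2])
print("tips",proj("side",[228,582,231]),proj("top",[228,582,231]))
for z in(100,200,250): print(z,on_plane("side",(85,105),z)[:2],on_plane("side",(132,160),z)[:2])
```

```text
(50, 212) [-12.798 597.706]
(82, 218) [ 71.24  538.879]
(143, 183) [228.24  701.128]
(105, 180) [117.929 757.666]
tips [[128.329 120.545]] [[ 97.712 387.221]]
100 [  43.984 1256.366] [213.906 645.61 ]
200 [ 96.922 877.451] [229.986 399.175]
250 [123.391 687.994] [238.026 275.957]
```

Request:
servo_tool(
  increments=[
    [[-0.3,-0.05,0],[0,0,0],1],
    [[-0.65,-0.1,0],[0,0,0],1],
    [[-1,-0.17,0],[0,0,0],1],
  ],
)

```text
time_s: 1.02
eef_pos: [359.7, 502.6, 404.7]
tcp_rot: [0.0, 0.185, 0.983, 0.0]
ft_force: [0.2, 0.3, -0.1]
finger_gap: 85.3
grasp_force: 0.0
```

Request:
servo_tool(
  increments=[
    [[-0.35,-0.06,0],[0,0,0],1],
    [[-0.7,-0.12,0],[0,0,0],1],
    [[-1,-0.17,0],[0,0,0],1],
  ],
)

```text
time_s: 1.4
eef_pos: [490.7, 423.3, 404.8]
tcp_rot: [0.0, 0.186, 0.982, -0.0]
ft_force: [-0.6, 1.0, 0.7]
finger_gap: 85.6
grasp_force: 0.0
```

Request:
servo_tool(
  increments=[
    [[-0.3,-0.05,0.2],[0,0,0.055],1],
    [[-0.6,-0.1,0.4],[0,0,0.11],1],
    [[-0.85,-0.15,0.5],[0,0,0.165],1],
    [[-0.85,-0.15,0.5],[0,0,0.22],1],
    [[-0.85,-0.15,0.5],[0,0,0.267],1],
    [[-0.85,-0.15,0.5],[0,0,0.267],1],
  ],
)

```text
time_s: 2.15
eef_pos: [599.3, 357.5, 329.5]
tcp_rot: [0.0, 0.569, 0.822, -0.0]
ft_force: [-0.3, 0.2, 0.5]
finger_gap: 85.4
grasp_force: 0.0
```

```bash
cat >> h.py <<'E'
def st():
    s=manip.sense();m=R.from_quat(s["tcp_rot"],scalar_first=True).as_matrix()
    print("t",s["time_s"],"tcp",s["eef_pos"],"yaw_y",np.degrees(np.arctan2(m[1,1],m[0,1])),"z",m[:,2],"q",s["joint_pos"],"F",s["ft_force"],"M",s["moment"],"gap",s["finger_gap"],s["grasp_force"]);return s,m
E
python3 - <<'E'
from h import *
st()
t=manip.capture("top");s=manip.capture("side")
o=np.zeros((600,800,3),np.uint8)
for im,x,y,w,h,f,X,Y in [(t,180,130,130,110,3,0,0),(t,220,175,50,50,6,400,0),(s,240,80,130,160,2.5,0,330-130+130),(s,275,180,50,50,6,400,300)]:
    c=crop(im[:,:,::-1],x,y,w,h,f)[:600-Y,:800-X];o[Y:Y+c.shape[0],X:X+c.shape[1]]=c
cv2.imwrite("pics/c1.png",o)
E
```

```text
t 2.15 tcp [599.31  357.492 329.542] yaw_y 20.5896709895419 z [-0. -0. -1.] q [-0.589  0.674  0.03   1.388 -0.021  1.079 -0.196] F [-0.258  0.156  0.483] M [ 0.009 -0.004 -0.005] gap 85.37816592687106 0.0
```

View pics/c1.png

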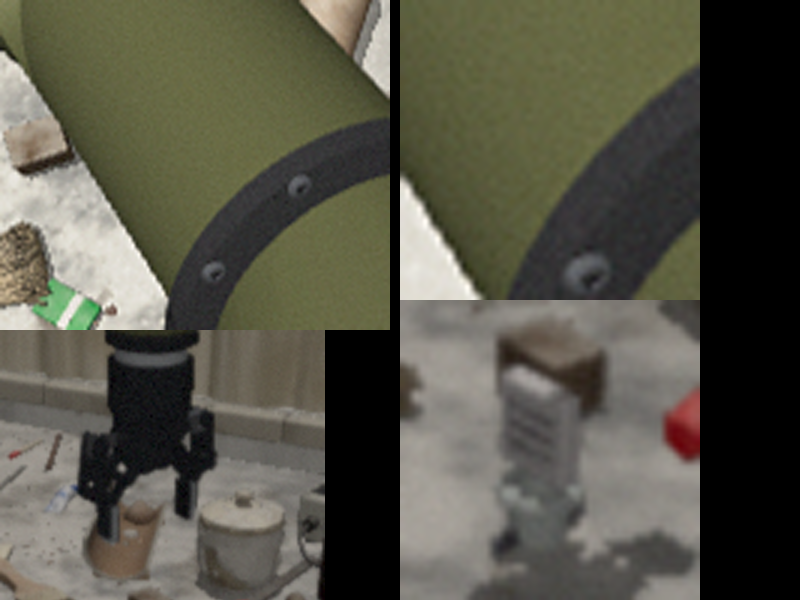

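The top view is blocked by the arm. In the side view the fingers are centred over the key, which is unmoved at about (298,208). Descending to grasp.

Request:
servo_tool(
  increments=[
    [[0,0,0.3],[0,0,0],1],
    [[0,0,0.55],[0,0,0],1],
    [[0,0,0.75],[0,0,0],1],
    [[0,0,0.79],[0,0,0],1],
    [[0,0,0.79],[0,0,0],-0.3],
    [[0,0,0.79],[0,0,0],-1],
    [[0,0,0.79],[0,0,0],-1],
    [[0,0,0.79],[0,0,0],-1],
  ],
  grip_force=30,
)

```text
time_s: 3.25
eef_pos: [599.6, 357.4, 212.0]
tcp_rot: [0.0, 0.57, 0.822, 0.001]
ft_force: [-0.8, -0.7, 0.8]
finger_gap: 12.5
grasp_force: 6.6
```

Request:
servo_tool(
  increments=[
    [[0,0,0],[0,0,0],-1],
    [[0,0,0],[0,0,0],-1],
    [[0,0,0],[0,0,0],-1],
    [[0,0,0],[0,0,0],-1],
  ],
  grip_force=80,
)

```text
time_s: 3.75
eef_pos: [599.5, 357.3, 212.0]
tcp_rot: [0.0, 0.57, 0.822, 0.0]
ft_force: [-1.7, -1.1, 5.4]
finger_gap: 11.3
grasp_force: 77.9
```

Request:
servo_tool(
  increments=[
    [[0,0,-0.1],[0,0,0],-1],
    [[0,0,-0.35],[0,0,0],-1],
    [[0,0,-0.65],[0,0,0],-1],
    [[0,0,-0.65],[0,0,0],-1],
  ],
)

```text
time_s: 4.25
eef_pos: [600.4, 357.7, 313.6]
tcp_rot: [0.002, 0.57, 0.822, 0.004]
ft_force: [0.2, 0.3, -2.9]
finger_gap: 11.2
grasp_force: 78.3
```

Run:
```python
from h import *
s,m=st()
d=np.array([559.5-s["eef_pos"][0],171.5-s["eef_pos"][1],0]);print("tool delta/150",m.T@d/150)
im=manip.capture("side");uv=proj("side",s["eef_pos"]+m[:,2]*180)[0];print(uv)
x,y=int(uv[0])-40,int(uv[1])-45
cv2.imwrite("pics/c2.png",crop(im[:,:,::-1],x,y,80,80,7));print(x,y)
```

```text
t 4.25 tcp [600.36  357.737 313.566] yaw_y 20.512455908162995 z [ 0.007  0.004 -1.   ] q [-0.588  0.687  0.029  1.409 -0.021  1.038 -0.197] F [ 0.185  0.326 -2.883] M [-0.03   0.01  -0.019] gap 11.16157164383794 78.31135153770447
tool delta/150 [-1.067 -0.69  -0.007]
[298.679 173.154]
258 128
```

View pics/c2.png

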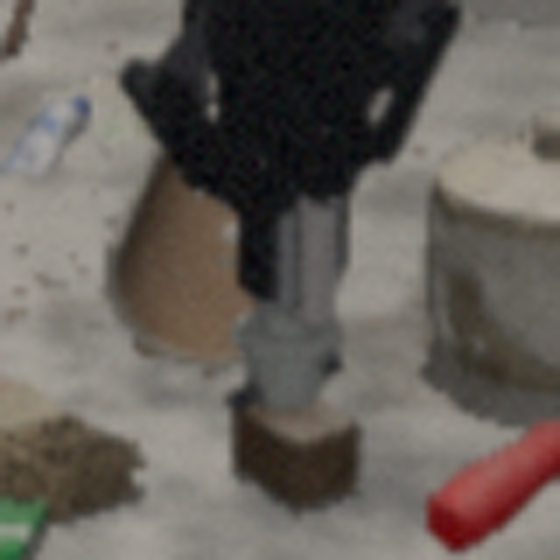

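```bash
cat >> h.py <<'E'
def overlay(im,x0,y0,f,s,m,w,h,off=(0,0),und=212,cm="side"):
    # draws key model held by tool: key x along tool y, key z = -tool z
    v=crop(im[:,:,::-1],x0,y0,w,h,f).copy()
    A=np.c_[m[:,1],-m[:,0],-m[:,2]]; 
    if np.linalg.det(A)<0: A[:,1]*=-1
    O=s["eef_pos"]+m[:,2]*und+m[:,0]*off[0]+m[:,1]*off[1]
    D=lambda P,c:cv2.polylines(v,[np.round((proj(cm,O+np.array(P)@A.T)-[x0-.0,y0-.0]+.5)*f).astype(int)],True,c,1)
    t=np.linspace(0,2*np.pi,40)
    for r,z in((19,21),(19,28),(14,4),(14,21)): D(np.c_[r*np.cos(t),r*np.sin(t),0*t+z],(0,255,0))
    for e in(-6,6): D([[e,-20,34],[e,20,34],[e,20,76],[e,-20,76]],(0,0,255))
    for q in(-1,1): D(np.c_[0*t+26*q,4*np.cos(t),6+4*np.sin(t)],(255,255,0))
    return v
E
python3 - <<'E'
from h import *
s,m=st()
im=manip.capture("side");x,y=268,140
v=overlay(im,x,y,10,s,m,60,60)
cv2.imwrite("pics/c3.png",v)
E
```

```text
t 4.3 tcp [599.658 357.397 310.954] yaw_y 20.516823005848877 z [ 0.003  0.002 -1.   ] q [-0.588  0.69   0.029  1.412 -0.021  1.036 -0.197] F [ 0.697  0.014 -2.718] M [-0.021 -0.013 -0.065] gap 10.624349114361133 78.30836176872253
```

View pics/c3.png

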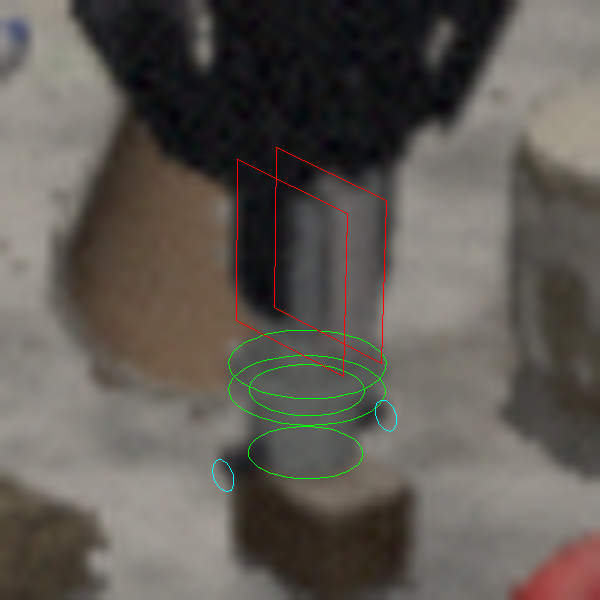

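The overlay matches the held key to within about 1 px: collar at (307,365) in the crop, no visible tilt. Now moving over the socket.

Request:
servo_tool(
  increments=[
    [[-0.25,-0.16,0],[0,0,0.02],-1],
    [[-0.55,-0.35,0],[0,0,0.05],-1],
    [[-0.85,-0.55,0],[0,0,0.086],-1],
    [[-1,-0.685,0],[0,0,0.086],-1],
    [[-1,-0.685,0],[0,0,0.086],-1],
  ],
)

```text
time_s: 4.97
eef_pos: [554.8, 177.6, 307.5]
tcp_rot: [-0.0, 0.677, 0.736, -0.002]
ft_force: [-0.1, 1.4, -2.9]
finger_gap: 10.9
grasp_force: 78.6
```

Request:
servo_tool(
  increments=[
    [[-0.064,0.018,0.09],[0,0,0],-1],
    [[-0.064,0.018,0.13],[0,0,0],-1],
    [[-0.064,0.018,0.13],[0,0,0],-1],
  ],
)

```text
time_s: 5.35
eef_pos: [559.1, 172.1, 287.7]
tcp_rot: [-0.001, 0.675, 0.738, -0.001]
ft_force: [0.0, 0.9, -3.6]
finger_gap: 10.7
grasp_force: 78.6
```

Run:
```python
from h import *
s,m=st()
im=manip.capture("side");cv2.imwrite("pics/side2.png",im[:,:,::-1])
x,y=275,200
v=overlay(im,x,y,7,s,m,80,80)
# socket model
O=np.array([559.5,171.5,0]);a=np.radians(5);t=np.linspace(0,2*np.pi,60)
for r,z in((37,60),(16.5,60),(37,10)):
    cv2.polylines(v,[np.round((proj("side",O+np.c_[r*np.cos(t),r*np.sin(t),0*t+z])-[x,y]+.5)*7).astype(int)],True,(255,0,255),1)
cv2.imwrite("pics/c4.png",v)
```

```text
t 5.35 tcp [559.088 172.125 287.726] yaw_y 5.090035223644992 z [-0.002 -0.    -1.   ] q [-0.401  0.56   0.095  1.765 -0.07   0.821 -0.184] F [ 0.031  0.864 -3.639] M [-0.001  0.035  0.04 ] gap 10.684133858110448 78.5627031326294
```

View pics/c4.png

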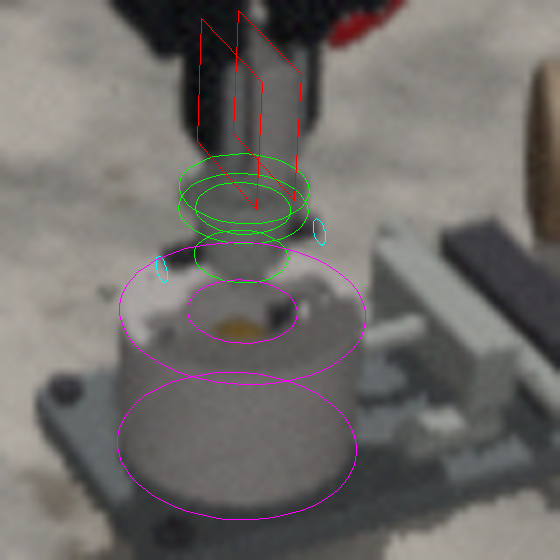

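The socket model sits within about 1 px of the drum, rim centre near (242,310) in the crop. The key hangs above it, perhaps a little higher than modelled. I'll descend until the nose is just above the rim.

Request:
servo_tool(
  increments=[
    [[0,0,0.05],[0,0,0],-1],
    [[0,0,0.08],[0,0,0],-1],
    [[0,0,0.08],[0,0,0],-1],
    [[0,0,0.08],[0,0,0],-1],
  ],
)

```text
time_s: 5.9
eef_pos: [559.3, 171.5, 277.3]
tcp_rot: [0.0, 0.675, 0.738, 0.0]
ft_force: [0.4, -0.4, -2.5]
finger_gap: 11.3
grasp_force: 78.6
```

Run:
```python
from h import *
s,m=st()
im=manip.capture("side")
x,y=285,213;v=crop(im[:,:,::-1],x,y,50,50,8)
v=cv2.convertScaleAbs(v,alpha=1.6,beta=-60)
w=overlay(im,x,y,8,s,m,50,50)
O=np.array([559.5,171.5,0]);t=np.linspace(0,2*np.pi,60);a=np.radians(5)
L=[(r*np.c_[np.cos(t),np.sin(t)],60) for r in(37,16.5)]
for r,z in L:
    cv2.polylines(w,[np.round((proj("side",O+np.c_[r,0*t+z])-[x,y]+.5)*8).astype(int)],True,(255,0,255),1)
c=np.array([[-30,-6.5],[30,-6.5],[30,6.5],[-30,6.5]])@np.array([[np.cos(a),np.sin(a)],[-np.sin(a),np.cos(a)]])
cv2.polylines(w,[np.round((proj("side",O+np.c_[c,[60]*4])-[x,y]+.5)*8).astype(int)],True,(0,165,255),1)
cv2.imwrite("pics/c5.png",np.hstack([v,w]))
```

```text
t 5.9 tcp [559.309 171.502 277.283] yaw_y 5.04428349740543 z [ 0.  0. -1.] q [-0.399  0.573  0.094  1.777 -0.071  0.795 -0.182] F [ 0.399 -0.379 -2.456] M [-0.008  0.03  -0.028] gap 11.288442805675487 78.5656750202179
```

View pics/c5.png

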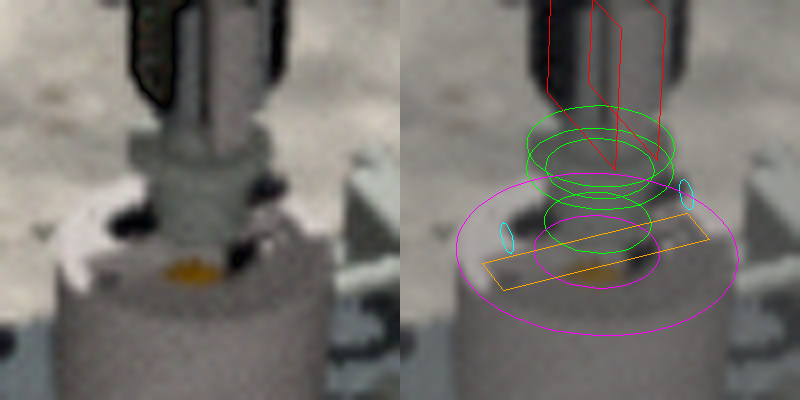

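Left panel: key collar centre (201,145), pins at (112,225) and (283,188), rim spanning 58 to 333 (centre about 195). The key is aligned with the socket to within about 1 mm and the pins are roughly parallel to the slots. Descending by feel.

Request:
servo_tool(
  increments=[
    [[0,-0.003,0.02],[0,0,0],-1],
    [[0,-0.003,0.04],[0,0,0],-1],
    [[0,-0.003,0.06],[0,0,0],-1],
    [[0,-0.003,0.06],[0,0,0],-1],
  ],
)

```text
time_s: 6.45
eef_pos: [558.7, 171.4, 267.8]
tcp_rot: [-0.0, 0.675, 0.738, -0.0]
ft_force: [1.2, 0.0, -2.3]
finger_gap: 11.1
grasp_force: 78.6
```

Request:
servo_tool(
  increments=[
    [[0,0,0.02],[0,0,0],-1],
    [[0,0,0.035],[0,0,0],-1],
    [[0,0,0.035],[0,0,0],-1],
  ],
)

```text
time_s: 6.82
eef_pos: [558.9, 171.5, 263.0]
tcp_rot: [0.0, 0.675, 0.738, 0.0]
ft_force: [-0.6, 0.2, 0.1]
finger_gap: 11.0
grasp_force: 78.9
```

Request:
servo_tool(
  increments=[
    [[0,0,0.02],[0,0,0],-1],
    [[0,0,0.04],[0,0,0],-1],
    [[0,0,0.055],[0,0,0],-1],
    [[0,0,0.055],[0,0,0],-1],
  ],
  grip_force=100,
)

```text
time_s: 7.32
eef_pos: [558.9, 171.4, 254.8]
tcp_rot: [0.0, 0.675, 0.738, 0.0]
ft_force: [-0.5, -0.2, 4.3]
finger_gap: 10.9
grasp_force: 97.6
```

Request:
servo_tool(
  increments=[
    [[0,0,0.015],[0,0,0],-1],
    [[0,0,0.025],[0,0,0],-1],
    [[0,0,0.025],[0,0,0],-1],
  ],
)

```text
time_s: 7.7
eef_pos: [558.9, 171.4, 251.3]
tcp_rot: [0.0, 0.675, 0.737, 0.0]
ft_force: [-1.0, -1.2, 6.4]
finger_gap: 11.0
grasp_force: 97.9
```

Request:
servo_tool(
  increments=[
    [[0,0,0.01],[0,0,0],-1],
    [[0,0,0.01],[0,0,0],-1],
    [[0,0,0.01],[0,0,0],-1],
  ],
)

```text
time_s: 8.07
eef_pos: [558.9, 171.3, 250.9]
tcp_rot: [0.0, 0.675, 0.737, 0.001]
ft_force: [-4.1, -1.2, 14.5]
finger_gap: 11.0
grasp_force: 99.8
```

Request:
servo_tool(
  increments=[
    [[0,0,0.01],[0,0,0],-1],
    [[0,0,0.01],[0,0,0],-1],
    [[0,0,0.01],[0,0,0],-1],
  ],
)

```text
time_s: 8.45
eef_pos: [558.8, 171.2, 250.6]
tcp_rot: [0.0, 0.675, 0.737, 0.001]
ft_force: [-6.7, -2.3, 26.2]
finger_gap: 11.0
grasp_force: 101.5
```

The collar has met the rim: force jumped at z ≈ 250.7. I'll relax the push slightly and turn clockwise (+ about tool z).

Request:
servo_tool(
  increments=[
    [[0,0,-0.006],[0,0,0],-1],
    [[0,0,-0.006],[0,0,0.03],-1],
    [[0,0,-0.006],[0,0,0.06],-1],
    [[0,0,-0.006],[0,0,0.09],-1],
    [[0,0,-0.006],[0,0,0.12],-1],
    [[0,0,-0.006],[0,0,0.15],-1],
    [[0,0,-0.006],[0,0,0.15],-1],
  ],
)

```text
time_s: 9.32
eef_pos: [558.6, 171.2, 250.8]
tcp_rot: [0.0, 0.829, 0.559, 0.0]
ft_force: [-7.6, -2.8, 20.3]
finger_gap: 11.2
grasp_force: 100.3
```

```bash
python3 -c "
from h import *
st()"
```

```text
t 9.325 tcp [558.614 171.189 250.774] yaw_y -22.035209270678067 z [ 0.001  0.    -1.   ] q [-0.483  0.615  0.228  1.806 -0.195  0.741 -0.536] F [-7.59  -2.764 20.295] M [-0.425  1.542  0.017] gap 11.166212706043451 100.26702761650085
```

Request:
servo_tool(
  increments=[
    [[0,0,0],[0,0,0.03],-1],
    [[0,0,0],[0,0,0.06],-1],
    [[0,0,0],[0,0,0.09],-1],
    [[0,0,0],[0,0,0.12],-1],
    [[0,0,0],[0,0,0.15],-1],
    [[0,0,0],[0,0,0.18],-1],
    [[0,0,0],[0,0,0.21],-1],
    [[0,0,0],[0,0,0.21],-1],
  ],
)

```text
time_s: 10.32
eef_pos: [558.3, 171.4, 250.8]
tcp_rot: [-0.001, 0.965, 0.26, -0.0]
ft_force: [-8.2, -0.9, 23.4]
finger_gap: 10.9
grasp_force: 100.5
```

Run:
```python
from h import *
st()
im=manip.capture("side");x,y=285,200
v=crop(im[:,:,::-1],x,y,90,75,8);cv2.imwrite("pics/c6.png",v)
```

```text
t 10.325 tcp [558.313 171.374 250.75 ] yaw_y -59.80967054134165 z [-0.     0.001 -1.   ] q [-0.601  0.642  0.421  1.808 -0.362  0.768 -1.035] F [-8.246 -0.873 23.374] M [-0.269  1.901  0.122] gap 10.928905542378773 100.54874897003174
```

View pics/c6.png

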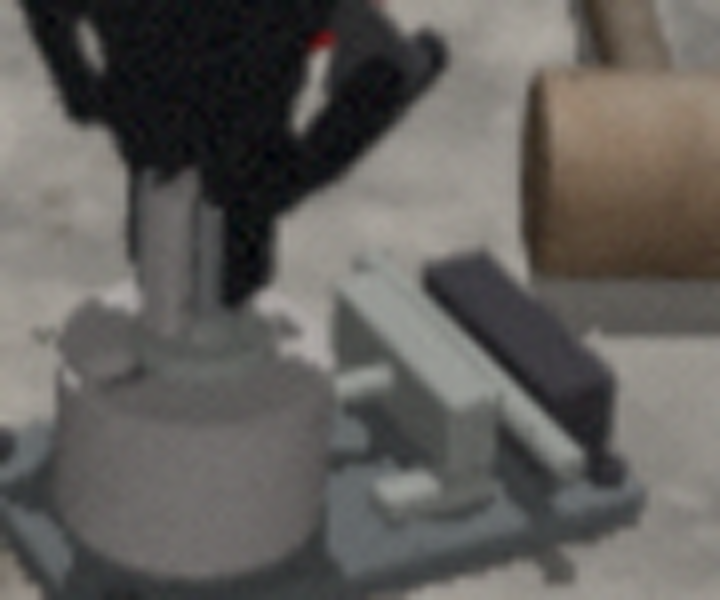

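The key is turning with the gripper, collar on the rim (200,350) in the crop, and the jaw is drawing. Continuing to the stop.

Request:
servo_tool(
  increments=[
    [[0,0,0],[0,0,0.03],-1],
    [[0,0,0],[0,0,0.06],-1],
    [[0,0,0],[0,0,0.09],-1],
    [[0,0,0],[0,0,0.09],-1],
  ],
)

```text
time_s: 10.88
eef_pos: [558.3, 171.6, 250.8]
tcp_rot: [-0.001, 0.993, 0.122, -0.0]
ft_force: [-8.4, 0.0, 23.3]
finger_gap: 10.7
grasp_force: 100.7
```

```bash
python3 -c "
from h import *
st()"
```

```text
t 10.875 tcp [558.278 171.555 250.784] yaw_y -75.9898542870799 z [-0.     0.001 -1.   ] q [-0.649  0.658  0.503  1.809 -0.432  0.786 -1.25 ] F [-8.38   0.01  23.343] M [-0.126  1.996  0.129] gap 10.725731427307476 100.65501809120178
```

Request:
servo_tool(
  increments=[
    [[0,0,0],[0,0,0.015],-1],
    [[0,0,0],[0,0,0.03],-1],
    [[0,0,0],[0,0,0.03],-1],
  ],
)

```text
time_s: 11.25
eef_pos: [558.2, 171.6, 250.8]
tcp_rot: [-0.001, 0.997, 0.076, -0.0]
ft_force: [-9.3, -0.1, 23.3]
finger_gap: 11.0
grasp_force: 100.7
```

```bash
python3 -c "
from h import *
st()"
```

```text
t 11.25 tcp [558.15  171.634 250.778] yaw_y -81.30619774327782 z [-0.001  0.002 -1.   ] q [-0.665  0.664  0.53   1.809 -0.455  0.793 -1.321] F [-9.273 -0.106 23.26 ] M [-0.083  2.154  0.377] gap 11.019475993827761 100.72550654411316
```

Request:
servo_tool(
  increments=[
    [[0,0,0],[0,0,0.01],-1],
    [[0,0,0],[0,0,0.015],-1],
    [[0,0,0],[0,0,0.015],-1],
    [[0,0,0],[0,0,0.015],-1],
  ],
)

```text
time_s: 11.75
eef_pos: [557.9, 171.7, 250.7]
tcp_rot: [-0.001, 0.999, 0.053, -0.001]
ft_force: [-9.0, -0.7, 25.1]
finger_gap: 11.1
grasp_force: 101.2
```

Run:
```python
from h import *
st()
im=manip.capture("side");x,y=285,200
v=crop(im[:,:,::-1],x,y,90,75,8);cv2.imwrite("pics/c7.png",v)
```

```text
t 11.75 tcp [557.882 171.71  250.732] yaw_y -83.89843773558148 z [-0.002  0.002 -1.   ] q [-0.672  0.667  0.543  1.809 -0.466  0.797 -1.356] F [-9.033 -0.718 25.148] M [-0.129  2.399  0.962] gap 11.116413219991015 101.18198275566101
```

View pics/c7.png

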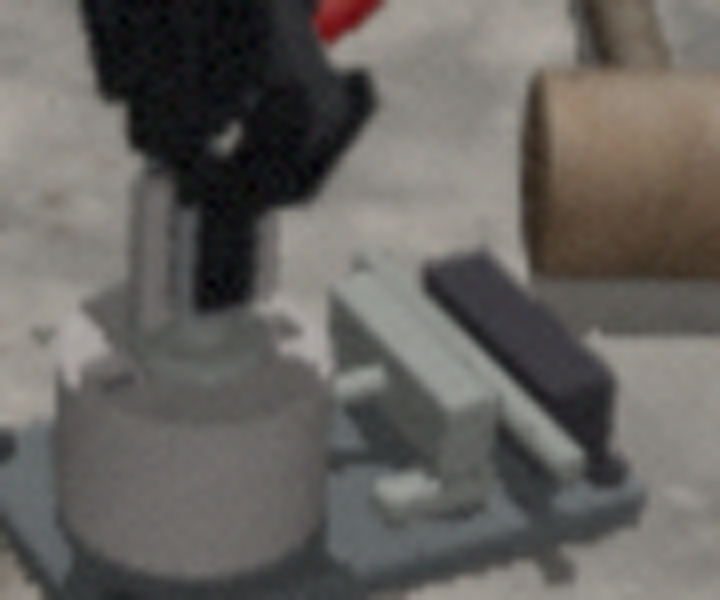

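The key is seated with its collar on the rim at (215,345), turned to the stop (moment jumped to 0.96 N m), and the jaw is drawn off the bit. Handing in.

```bash
python3 -c "
from workcell import manip
print(manip.close_job())"
```

```text
the job is handed in; nothing more can be done
None
```

The job is handed in with the bayonet key pushed down to its collar, turned clockwise to the stop and still gripped there, holding the clamp open at about 11.8 s of the 40 s allowed; the other loose things were not touched.

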